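Tip the guide block into its nest and flip the clamp over it

TASK

One guide block is standing on end in its nest: push it over, away from the nest's open end, so that it lies flat in the nest with its green label up. Then push that nest's open red-handled clamp over until it comes down and its pad rests on the block. Only push with the fingers, never lift the block, and leave the other nest, its block and clamp, and all the loose things on the bed alone.

Things in the scene. Friction and masses are not known exactly. Their poses are not given: they have to be found in the camera images.
- guide_a: the guide block to tip: aluminium, 36 (x) x 44 (y) x 80 (z) mm, about 0.3 kg, standing on end; a white roller (radius 14 mm, axis along y) on top makes it 94 mm high. Origin: centre of its foot; z up along it; -x is the face with the green label, towards the nest's open end. Push about 65 mm above the foot; past 23 degrees it falls by itself
- guide_a_center (a point): middle of that block: on its axis, 47 mm from its foot
- nest_a_floor (a point): centre of the floor of the nest in which that block stands, on top of its aluminium base plate (200 x 150 x 12 mm), 12 mm above the bed. x runs along the nest from its open end to its end stop, z up. The block stands about 60 mm to the -x side of this point; tipped towards +x it lies over this point. Two dark walls along x, 50 mm apart inside, 6 mm thick and 14 mm high, guide it
- nest_a_stop (a point): middle of the inner face of that nest's dark end stop, at the floor, 80 mm to the +x side of the floor's centre; the stop is 14 mm high and 8 mm thick
- clamp_a (a joint): angle of that nest's flip-over clamp (rad): 0 = level across the nest, pad on a lying block; 1.57 = upright; starts leaning outwards (nest's +y side) at 1.75 to 2.1, its stop. Light hinge (0.04 N m friction): stays put leaning outwards, falls shut slowly by its weight once pushed below about 0.9; without a block it sinks to -0.35
- clamp_a_hinge (a point): hinge axis of that clamp: level, along the nest's x, 64 mm above the bed, 5 mm to +x and 48 mm to +y of the nest's centre, in a steel bracket 32 mm wide along x and 22 mm along y whose top is 74 mm above the bed
- clamp_a_tip (a point): outer end of that clamp's red grip, 100 mm from the hinge. From the hinge outwards: a steel bar 14 mm wide and 12 mm thick to 66 mm, then the red round grip of 16 mm diameter to 100 mm
- pad_a: black rubber pad under that clamp's bar, 20 mm in diameter and 10 mm thick, 48 mm from the hinge; origin on the bar's underside, 10 mm above the face that presses on the block; it gives up to 7 degrees
- nest_b_floor (a point): the other nest, the same as the first, already loaded and clamped: leave alone
- clamp_b (a joint): angle of the other nest's clamp, closed at 0: leave alone
- guide_b: the other guide block, the same as the first but already lying under its clamp, label up; origin at the centre of its underside as it lies. Leave alone
- screwdriver: screwdriver 160 mm long lying between the nests, at most 35 mm high; origin near its middle underneath. Leave alone
- roller: spare white roller standing on its flat, 34 mm in diameter, 22 mm high; origin underneath. Leave alone
- tape: yellow ring, 90 mm in diameter, 19 mm high; origin underneath. Leave alone
- bottle: small bottle with a red cap, 52 mm in diameter, 120 mm high, behind the nests; origin underneath. Leave alone
- wrench: wrench 150 mm long, lying flat; origin near its middle underneath. Leave alone
- angle: steel angle bracket 50 x 40 x 40 mm; origin underneath. Leave alone

How it is judged:
By the outcome, as a careful person would: the job done as asked, in the order asked, and still so for the second after the job is handed in, with the robot touching nothing.
It also fails if it takes over 48 s, if anything falls off the work surface, if the arm or the gripper's body presses on something with over 40 N, if the wrist force passes 120 N, or if a joint passes its speed limit or range.

ROBOT

A 7-joint arm with a two-finger parallel gripper is mounted at the origin on the work surface. World frame = base frame: x ahead of the robot, y to its left, z up, the work surface at z = 0. Lengths are in m, angles in rad, forces in N, time in s.
With the tool pointing down it reaches from about 0.4 to 0.85 m from the base axis. Payload 4.5 kg.
Tool frame: the origin (TCP) lies between the finger pads; the fingertips stand 19 mm ahead of it and the grasp point (between the pads) is the TCP (r.tips_ahead is the distance from the TCP to the fingertips, in m); z points along the fingers, y is the line along which they close (so a half turn about z gives the same grasp; the last joint's range is limited). The gripper opens to 88 mm and grips with 3 to 60 N. Pads are 18 mm wide; open, the fingers measure 123 mm over their backs; the gripper's body (75 mm by 187 mm) begins 45 mm behind the grasp point.
Start: joints at [1.271, 0.689, -0.195, 1.565, 0.157, 0.902, -0.215], TCP at [0.205, -0.591, 0.258] pointing down, gripper open.
Joint ranges: [-3.01, 3.01], [-0.46, 2.08], [-1.47, 1.51], [0.13, 2.56], [-1, 4.14], [0.04, 2.09], [-2.66, 2.66]. Speed limits (rad/s): [2.57, 2.57, 3.14, 3.14, 3.14, 3.14, 3.14].

INTERFACE

Orientations are given as a unit quaternion [x, y, z, w].
In Python, from plant import r, cams, models gives the robot as it stands. The module is installed in compiled form; this text tells all that it offers.
- The arm moves only by the tool jog_arm, never from a script. Its arguments are lists of equal length, an entry for each row: "turn": the turn, a rotation vector about the tool's x, y, z in rad, a list of three; "translation": the shift along the tool's x, y, z in m, a list of three; "grip": the closure, from 0 (fully open) to 1 (shut). In form: {"turn": [[ax, ay, az], ...], "translation": [[tx, ty, tz], ...], "grip": [grip, ...]}. A call has 1 to 20 rows; each row is the pose to reach, as a shift and turn from the pose commanded when the call began, along the tool's axes at that moment; what a row does not reach only later rows make up. A row lasts 1/8 s, in which the tool goes at most 62.5 mm and 10.7 degrees, less where a joint would pass 70% of its speed; a pose out of reach is approached as far as the arm can. A call with a gripper value outside its range is refused whole. The fingers move at their own pace and stop on an object; "force" is the grip in N (left out, the last holds). Time passes only in rows, so rows that repeat a pose let the fingers close. It gives the time, the measured TCP pose, the force, the opening and the grip force at its end, in the units of the state.
- r.get_state(): the state, without advancing time (a new reading comes with each control period).
- cams.snapshot(name): name is "side" or "top" or "wrist"; returns the picture (480x640x3 uint8, red, green, blue); there is no depth.
- cams.camera_params(name): a dict with "fx", "fy", "cx", "cy" (pixels), "eye" and "orientation" of the camera in the world. Camera axes: x right, y up, looking along -z (the intrinsics and any distortion apply to the point x, -y, -z); pixel columns grow to the right and rows downward; lengths in m; the calibration is good to about 2 mm. A picture is of the moment at which its call begins: read the wrist's pose just before it. camera_params takes no time and is no camera call; for the wrist camera it gives the pose at the moment of the call.
- r.finish_job(): hands the job in; it is judged then, once.
Trained networks look in the newest picture that a camera, given by its name, has taken for a name from the list of things; names that differ only in an ending like _2 or _b are one class to them, and where a whole thing is asked for, a point or a joint stands for the part that bears it (a point fixed in the world has none). Each returns a list of dicts, best first, with "p" (0 to 1); they miss things now and then, are a little off and sometimes report something else, mostly with a low value. They report only what shows in the picture. A call takes as long as a camera call.
- models.find_in(camera, name): "position" ([x, y, z] in m, in world coordinates, good to about 4 mm: the middle of the surface that is visible of it).
- models.masks_of(camera, name): "pixels" (480x640 bool, what is visible of it).
- models.place_of(camera, name): "position" ([x, y, z] in m, in world coordinates, good to about 4 mm: a listed point, or the origin of a listed thing).
The state is a dict: "clock": time; "q": joint angles; "qd": joint speeds; "joint_torque": joint torques, N m; "tool_pos": TCP position; "eef_rot": TCP orientation; "contact_force": force on the tool from outside, world axes, zero at the start; "moment": the same for the moment, N m; "opening": opening from 0.0 (shut) to 1.0 (fully open); "finger_force": force on a finger pad.
Only numpy, scipy, OpenCV 4.12 (cv2) and the standard library are available. Lean on these libraries where they do the work, as an engineer would, in place of code of your own. Each camera call takes 0.05 s, during which the arm holds its last target. There are 200 camera calls.

## Working session

There is one attempt and no reset: what is moved stays moved. The work goes in short steps, Python scripts to look and compute and a tool call to move; the robot and the scene stay as the last step left them, time stands still between calls to the robot, and variables do not carry over. Pictures are saved under pics/ and viewed, at most 10 in all, crops included, and the job is handed in when it is done.

Besides the shell and the picture viewer there is one more tool, called after "Call:" as name(argument=value, ...), one argument or row to a line, values as JSON. jog_arm: Moves the arm, as the interface text tells. Its arguments: {"type":"object","properties":{"turn":{"type":"array"},"translation":{"type":"array"},"grip":{"type":"array"},"force":{"type":"number"}},"required":["turn","translation","grip"]}

```bash
mkdir -p pics; cat > h.py <<'E'
import numpy as np, cv2
from plant import r,cams,models
from scipy.spatial.transform import Rotation as R
def snap(c,f):
    im=cams.snapshot(c); cv2.imwrite('pics/'+f,im[:,:,::-1]); return im
def project(p,c):
    k=cams.camera_params(c); q=R.from_quat(k['orientation']).inv().apply(np.array(p)-k['eye']) if len(np.shape(k['orientation']))==1 else (np.array(p)-k['eye'])@np.array(k['orientation'])
    return k['cx']+k['fx']*q[0]/-q[2], k['cy']+k['fy']*-q[1]/-q[2]
E
python3 - <<'E'
from h import *
s=r.get_state(); print(s['clock'],s['tool_pos'],s['eef_rot'],s['q'],r.tips_ahead)
for c in ['top','side']:
    print(c,cams.camera_params(c)); snap(c,c+'1.png')
    for n in ['guide_a','guide_a_center','nest_a_floor','nest_a_stop','clamp_a_hinge','clamp_a_tip','pad_a','nest_b_floor','guide_b','screwdriver','bottle','roller','tape']:
        print(n,[(np.round(d['position'],3).tolist(),round(d['p'],2)) for d in models.place_of(c,n)[:3]])
E
```

```text
0.0 [ 0.20453581 -0.58996521  0.25690461] [ 9.86102547e-01  1.66135352e-01 -1.95723936e-04 -8.79279350e-04] [ 1.27081346  0.68999365 -0.19450991  1.56634111  0.15725996  0.90244562
 -0.21512028] 0.019
top {'fx': 473.1557368614556, 'fy': 473.1557368614556, 'cx': 320.15211868470897, 'cy': 247.3204651034979, 'eye': array([ 4.00753533e-01, -1.10288932e-03,  1.21970746e+00]), 'orientation': array([ 0.04936893, -0.05211551, -0.69686571,  0.71359993])}
guide_a [([0.543, -0.184, 0.009], 0.93), ([0.603, 0.194, 0.015], 0.85)]
guide_a_center [([0.546, -0.185, 0.06], 0.91)]
nest_a_floor [([0.598, -0.18, 0.012], 0.73)]
nest_a_stop [([0.677, -0.176, 0.016], 0.69), ([0.595, -0.084, 0.151], 0.35), ([0.47, 0.462, 0.001], 0.31)]
clamp_a_hinge [([0.6, -0.133, 0.058], 0.68), ([0.6, -0.183, 0.012], 0.63), ([0.594, 0.43, -0.002], 0.28)]
clamp_a_tip [([0.601, -0.086, 0.152], 0.6)]
pad_a [([0.599, -0.112, 0.11], 0.39), ([0.675, -0.178, 0.013], 0.2)]
nest_b_floor [([0.6, 0.196, 0.01], 0.78), ([0.598, -0.115, 0.11], 0.64), ([0.604, 0.193, 0.018], 0.17)]
guide_b [([0.543, -0.184, 0.009], 0.93), ([0.603, 0.194,
[... 517 characters left out ...]
de_a_center [([0.543, -0.183, 0.062], 0.96)]
nest_a_floor [([0.598, -0.181, 0.014], 0.72)]
nest_a_stop [([0.674, -0.186, 0.011], 0.92)]
clamp_a_hinge []
clamp_a_tip [([0.596, -0.085, 0.152], 0.76)]
pad_a [([0.601, -0.133, 0.064], 0.52)]
nest_b_floor [([0.605, 0.198, 0.014], 0.76), ([0.673, -0.184, 0.01], 0.52)]
guide_b [([0.602, 0.191, 0.009], 0.72), ([0.544, -0.181, 0.014], 0.63)]
screwdriver [([0.558, -0.001, 0.0], 0.62), ([0.608, -0.425, -0.005], 0.34)]
bottle [([0.779, 0.066, 0.002], 0.92), ([0.674, -0.186, 0.011], 0.56)]
roller [([0.601, -0.133, 0.061], 0.71), ([0.59, 0.426, -0.001], 0.7), ([0.394, 0.032, 0.001], 0.56)]
tape [([0.591, 0.428, 0.001], 0.84), ([0.468, 0.457, 0.004], 0.37)]
```

View pics/top1.png

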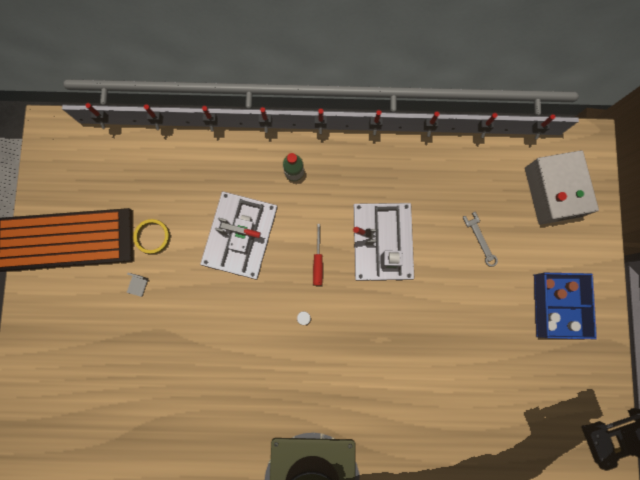

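View pics/side1.png

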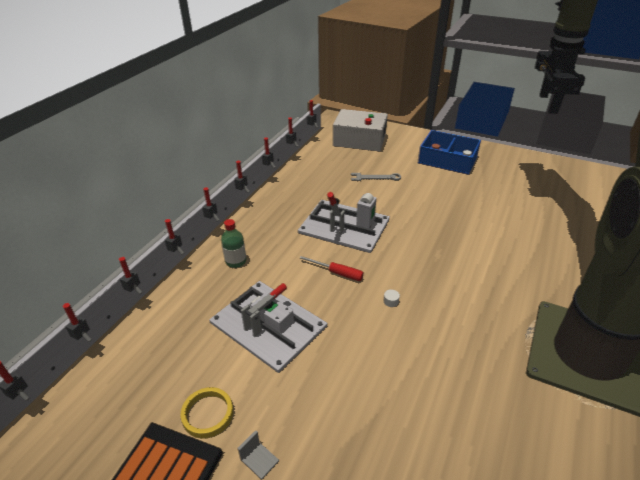

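The top view shows nest A at about (383,242), with the block standing at (392,258) on its near (−x) side. Its open clamp leans to the left (+y), with the tip at (360,231). The side view agrees, and the nest axis is roughly along world +x. I'll go above the start of the push with the fingers shut and their closing axis along x.

Call:
jog_arm(
  turn=[
    [0, 0, -1.236],
    [0, 0, -1.236],
    [0, 0, -1.236],
    [0, 0, -1.236],
    [0, 0, -1.236],
    [0, 0, -1.236],
    [0, 0, -1.236],
    [0, 0, -1.236],
    [0, 0, -1.236],
    [0, 0, -1.236],
    [0, 0, -1.236],
    [0, 0, -1.236],
    [0, 0, -1.236],
    [0, 0, -1.236],
  ],
  translation=[
    [0.389, -0.296, 0],
    [0.389, -0.296, 0],
    [0.389, -0.296, 0],
    [0.389, -0.296, 0],
    [0.389, -0.296, 0],
    [0.389, -0.296, 0],
    [0.389, -0.296, 0],
    [0.389, -0.296, 0],
    [0.389, -0.296, 0],
    [0.389, -0.296, 0],
    [0.389, -0.296, 0],
    [0.389, -0.296, 0],
    [0.389, -0.296, 0],
    [0.389, -0.296, 0],
  ],
  grip=[1, 1, 1, 1, 1, 1, 1, 1, 1, 1, 1, 1, 1, 1],
)

```text
clock: 3.15
tool_pos: [0.4752, -0.1837, 0.2577]
eef_rot: [0.708, 0.707, -0.0, 0.0]
contact_force: [0.9, -0.6, -0.4]
opening: 0.004
finger_force: 0.0
```

Call:
jog_arm(
  turn=[
    [0, 0, 0],
    [0, 0, 0],
    [0, 0, 0],
    [0, 0, 0],
    [0, 0, 0],
  ],
  translation=[
    [0, -0.005, 0.05],
    [0, -0.005, 0.1],
    [0, -0.005, 0.158],
    [0, -0.005, 0.158],
    [0, -0.005, 0.158],
  ],
  grip=[1, 1, 1, 1, 1],
)

```text
clock: 3.78
tool_pos: [0.4713, -0.1835, 0.1012]
eef_rot: [0.707, 0.707, 0.0, 0.001]
contact_force: [0.6, 0.5, 0.8]
opening: 0.009
finger_force: 0.0
```

```bash
python3 - <<'E'
from h import *
im=snap('side','s2.png'); cv2.imwrite('pics/s2c.png',cv2.resize(im[150:270,270:430,::-1],None,fx=5,fy=5,interpolation=3)) 
for n in ['guide_a','guide_a_center','nest_a_floor','nest_a_stop']: print(n,[(np.round(d['position'],3).tolist(),round(d['p'],2)) for d in models.place_of('side',n)[:2]])
E
```

```text
guide_a [([0.603, 0.19, 0.011], 0.94)]
guide_a_center [([0.545, -0.186, 0.06], 0.76)]
nest_a_floor [([0.595, -0.18, 0.011], 0.89)]
nest_a_stop [([0.674, -0.181, 0.012], 0.66)]
```

View pics/s2c.png

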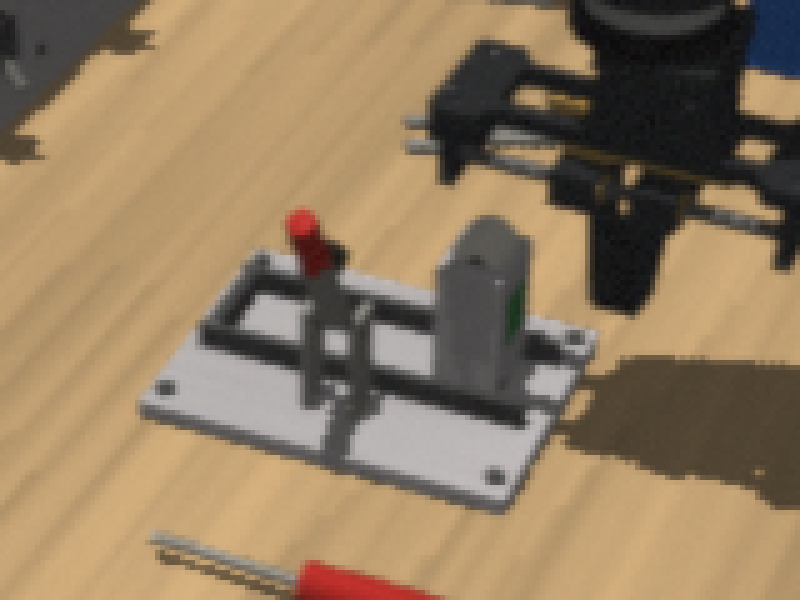

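The crop shows the shut fingers at (630,260), in line behind the label face of the block at (485,310), with the gripper's body above the block. I'll push slowly along +x.

Call:
jog_arm(
  turn=[
    [0, 0, 0],
    [0, 0, 0],
    [0, 0, 0],
    [0, 0, 0],
    [0, 0, 0],
    [0, 0, 0],
    [0, 0, 0],
    [0, 0, 0],
    [0, 0, 0],
    [0, 0, 0],
  ],
  translation=[
    [-0.001, 0.015, 0],
    [-0.001, 0.027, 0],
    [-0.001, 0.032, 0],
    [-0.001, 0.037, 0],
    [-0.001, 0.041, 0],
    [-0.001, 0.045, 0],
    [-0.001, 0.049, 0],
    [-0.001, 0.053, 0],
    [-0.001, 0.056, 0],
    [-0.001, 0.058, 0],
  ],
  grip=[1, 1, 1, 1, 1, 1, 1, 1, 1, 1],
)

```text
clock: 5.28
tool_pos: [0.5287, -0.1844, 0.0998]
eef_rot: [0.707, 0.707, 0.0, 0.0]
contact_force: [-0.7, -0.1, -0.2]
opening: 0.004
finger_force: 0.4
```

```bash
python3 - <<'E'
from h import *
print(r.get_state()['contact_force'])
im=snap('side','s3.png'); cv2.imwrite('pics/s3c.png',cv2.resize(im[150:270,270:430,::-1],None,fx=5,fy=5,interpolation=3)) 
E
```

```text
[-0.69180083 -0.14806977 -0.18216632]
```

View pics/s3c.png

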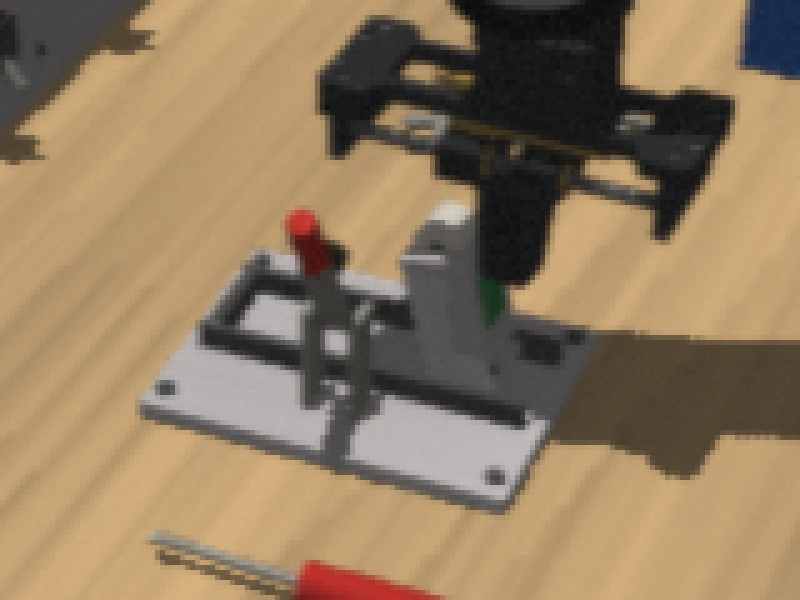

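The block is tilting properly, about 15° with its top at (450,215) and its foot in place. I'll keep pushing.

Call:
jog_arm(
  turn=[
    [0, 0, 0],
    [0, 0, 0],
    [0, 0, 0],
    [0, 0, 0],
    [0, 0, 0],
    [0, 0, 0],
    [0, 0, 0],
    [0, 0, 0],
    [0, 0, 0],
  ],
  translation=[
    [0, 0.004, 0],
    [0, 0.008, 0],
    [0, 0.012, 0],
    [0, 0.015, 0],
    [0, 0.017, 0],
    [0, 0.017, 0],
    [0, 0.0, 0],
    [0, -0.03, -0.06],
    [0, -0.05, -0.1],
  ],
  grip=[1, 1, 1, 1, 1, 1, 1, 1, 1],
)

```text
clock: 6.45
tool_pos: [0.4771, -0.1843, 0.2007]
eef_rot: [0.707, 0.707, -0.0, -0.0]
contact_force: [-0.8, 0.1, 0.2]
opening: 0.006
finger_force: 0.0
```

```bash
python3 - <<'E'
from h import *
print(r.get_state()['contact_force'])
im=snap('side','s4.png'); cv2.imwrite('pics/s4c.png',cv2.resize(im[150:270,270:430,::-1],None,fx=5,fy=5,interpolation=3)) 
for n in ['guide_a','clamp_a_tip','clamp_a_hinge']: print(n,[(np.round(d['position'],3).tolist(),round(d['p'],2)) for d in models.place_of('side',n)[:2]])
E
```

```text
[-0.75892556  0.11846695  0.22706006]
guide_a [([0.604, 0.192, 0.009], 0.87), ([0.562, -0.183, 0.033], 0.55)]
clamp_a_tip [([0.597, -0.084, 0.152], 0.55)]
clamp_a_hinge [([0.602, -0.13, 0.063], 0.44)]
```

View pics/s4c.png

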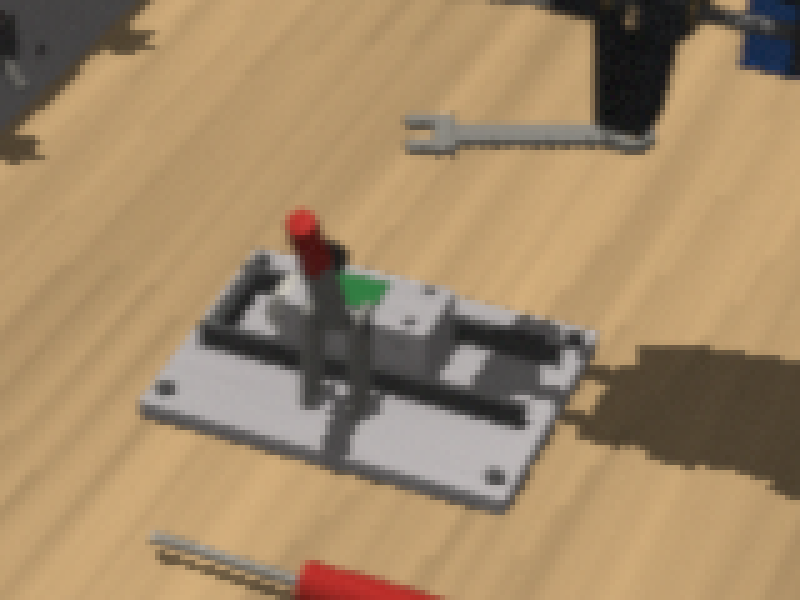

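The block lies flat in the nest with its green label up at (365,292) and its roller towards the stop. The clamp is still open, with its tip at (303,222). Next I'll go high over to the clamp's outer side and down.

Call:
jog_arm(
  turn=[
    [0, 0, 0],
    [0, 0, 0],
    [0, 0, 0],
    [0, 0, 0],
    [0, 0, 0],
    [0, 0, 0],
    [0, 0, 0],
    [0, 0, 0],
    [0, 0, 0],
    [0, 0, 0],
  ],
  translation=[
    [0.02, 0, -0.05],
    [0.06, 0.03, -0.07],
    [0.1, 0.06, -0.07],
    [0.139, 0.1, -0.07],
    [0.139, 0.122, -0.07],
    [0.139, 0.122, -0.07],
    [0.139, 0.122, -0.02],
    [0.139, 0.122, 0.03],
    [0.139, 0.122, 0.063],
    [0.139, 0.122, 0.063],
  ],
  grip=[1, 1, 1, 1, 1, 1, 1, 1, 1, 1],
)

```text
clock: 7.9
tool_pos: [0.5974, -0.0464, 0.1337]
eef_rot: [0.708, 0.707, -0.003, -0.002]
contact_force: [-1.2, 0.1, 0.7]
opening: 0.002
finger_force: 0.0
```

```bash
python3 - <<'E'
from h import *
print(r.get_state()['tool_pos'],r.get_state()['contact_force'])
im=snap('side','s5.png'); cv2.imwrite('pics/s5c.png',cv2.resize(im[150:270,270:430,::-1],None,fx=5,fy=5,interpolation=3)) 
E
```

```text
[ 0.59742515 -0.04642551  0.13372514] [-1.18307417  0.11133192  0.67357225]
```

View pics/s5c.png

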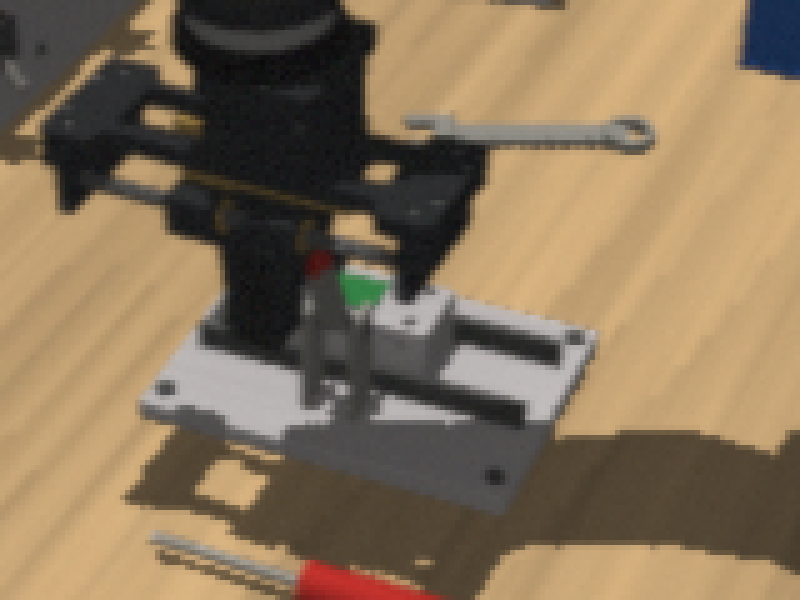

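The fingers at (265,290) stand outside the clamp without touching it. I'll push along −y.

Call:
jog_arm(
  turn=[
    [0, 0, 0],
    [0, 0, 0],
    [0, 0, 0],
    [0, 0, 0],
    [0, 0, 0],
    [0, 0, 0],
    [0, 0, 0],
    [0, 0, 0],
    [0, 0, 0],
    [0, 0, 0],
    [0, 0, 0],
    [0, 0, 0],
    [0, 0, 0],
    [0, 0, 0],
    [0, 0, 0],
    [0, 0, 0],
    [0, 0, 0],
    [0, 0, 0],
  ],
  translation=[
    [-0.01, 0.002, 0],
    [-0.018, 0.002, 0],
    [-0.025, 0.002, 0],
    [-0.032, 0.002, 0],
    [-0.039, 0.002, 0],
    [-0.046, 0.002, 0],
    [-0.053, 0.002, 0],
    [-0.06, 0.002, 0],
    [-0.067, 0.002, 0],
    [-0.074, 0.002, 0],
    [-0.081, 0.002, 0],
    [-0.088, 0.002, 0],
    [-0.095, 0.002, 0],
    [-0.102, 0.002, 0],
    [-0.109, 0.002, 0],
    [-0.115, 0.002, 0],
    [-0.12, 0.002, 0],
    [-0.125, 0.002, 0],
  ],
  grip=[1, 1, 1, 1, 1, 1, 1, 1, 1, 1, 1, 1, 1, 1, 1, 1, 1, 1],
)

```text
clock: 10.2
tool_pos: [0.6024, -0.1708, 0.1368]
eef_rot: [0.707, 0.707, -0.0, 0.0]
contact_force: [-0.5, 0.2, 1.0]
opening: 0.007
finger_force: 0.0
```

```bash
python3 - <<'E'
from h import *
print(r.get_state()['tool_pos'],r.get_state()['contact_force'])
im=snap('side','s6.png'); cv2.imwrite('pics/s6c.png',cv2.resize(im[150:270,270:430,::-1],None,fx=5,fy=5,interpolation=3)) 
E
```

```text
[ 0.60236176 -0.17082886  0.13675168] [-0.54551091  0.18350954  0.95014227]
```

View pics/s6c.png

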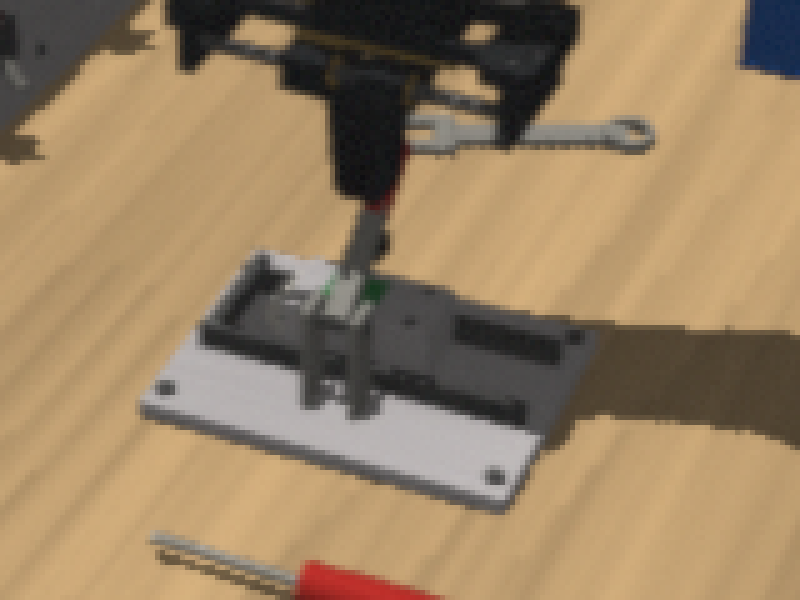

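The clamp now leans inwards over the block, with its bar at (365,235). A little further, then I'll wait and lift clear.

Call:
jog_arm(
  turn=[
    [0, 0, 0],
    [0, 0, 0],
    [0, 0, 0],
    [0, 0, 0],
    [0, 0, 0],
    [0, 0, 0],
    [0, 0, 0],
    [0, 0, 0],
    [0, 0, 0],
    [0, 0, 0],
    [0, 0, 0],
    [0, 0, 0],
    [0, 0, 0],
    [0, 0, 0],
    [0, 0, 0],
  ],
  translation=[
    [-0.005, 0, 0],
    [-0.01, 0, 0],
    [-0.015, 0, 0],
    [-0.02, 0, 0],
    [-0.025, 0, 0],
    [-0.025, 0, 0],
    [-0.025, 0, -0.03],
    [-0.025, 0, -0.07],
    [-0.025, -0.05, -0.1],
    [-0.025, -0.1, -0.13],
    [-0.025, -0.15, -0.13],
    [-0.025, -0.15, -0.13],
    [-0.025, -0.15, -0.13],
    [-0.025, -0.15, -0.13],
    [-0.025, -0.15, -0.13],
  ],
  grip=[1, 1, 1, 1, 1, 1, 1, 1, 1, 1, 1, 1, 1, 1, 1],
)

```text
clock: 12.12
tool_pos: [0.4533, -0.1951, 0.2665]
eef_rot: [0.707, 0.707, 0.0, 0.0]
contact_force: [-0.2, 1.2, -0.0]
opening: 0.006
finger_force: 0.0
```

```bash
python3 - <<'E'
from h import *
print(r.get_state()['tool_pos'],r.get_state()['contact_force'])
im=snap('side','s7.png'); cv2.imwrite('pics/s7c.png',cv2.resize(im[150:270,270:430,::-1],None,fx=5,fy=5,interpolation=3)) 
for n in ['clamp_a_tip','clamp_a_hinge','pad_a','guide_b','screwdriver','roller','bottle']: print(n,[(np.round(d['position'],3).tolist(),round(d['p'],2)) for d in models.place_of('side',n)[:2]])
E
```

```text
[ 0.4533118  -0.19508351  0.26648843] [-2.26846841e-01  1.17751399e+00 -6.73109859e-04]
clamp_a_tip [([0.601, -0.232, 0.063], 0.56)]
clamp_a_hinge [([0.598, -0.132, 0.064], 0.58), ([0.559, -0.002, -0.0], 0.22)]
pad_a []
guide_b [([0.603, 0.19, 0.011], 0.82), ([0.567, -0.184, 0.031], 0.58)]
screwdriver [([0.557, -0.001, -0.001], 0.8), ([0.392, 0.033, 0.003], 0.71)]
roller [([0.394, 0.032, 0.001], 0.6), ([0.591, 0.428, -0.001], 0.56)]
bottle [([0.78, 0.065, 0.001], 0.57)]
```

View pics/s7c.png

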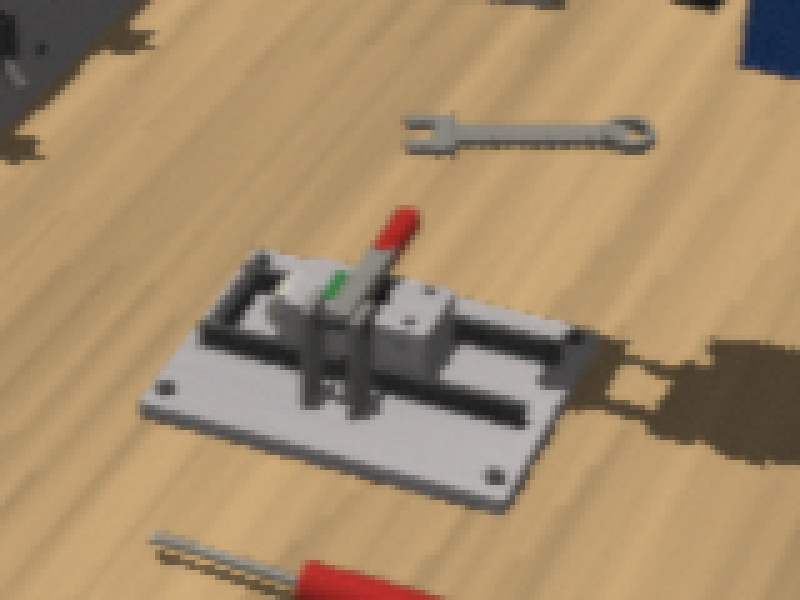

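The clamp is down and level: tip and hinge both measure about 64 mm high, and the grip is at (400,230). Its pad rests on the block, which is still flat with the label up, and the other objects in view have not moved.

```bash
python3 -c "
from plant import r
print(r.finish_job())"
```

```text
the job is handed in; nothing more can be done
None
```

The guide block lies flat in nest A with its green label up, the clamp is closed with its pad on the block, and the job was handed in at about 12 s of the 48 s allowed; no verdict came back.

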